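# Slide the egg-counting paddle out to its handle

### The arm

A 6-joint arm with a two-finger parallel gripper is mounted at the origin on the work surface. World frame = base frame: x ahead of the robot, y to its left, z up, the work surface at z = 0. Lengths are in m, angles in rad, forces in N, time in s.
With the tool pointing down it reaches from about 0.35 to 0.85 m from the base axis. Payload 8.1 kg.
Tool frame: the origin (TCP) lies at the very end of the fingers, on their centre line; the grasp point (between the pads) lies robot.grip_point_offset behind it (robot.grip_point_offset is the distance from the TCP to the grasp point, in m); z points along the fingers, y is the line along which they close (so a half turn about z gives the same grasp; the last joint's range is limited). The gripper opens to 93 mm and grips with 3 to 60 N. Pads are 15 mm wide; open, the fingers measure 128 mm over their backs; the gripper's body (75 mm by 188 mm) begins 65 mm behind the grasp point.
Start: joints at [-0.085, 0.13, 1.488, -0, 1.523, -0.085], TCP at [0.6, 0, 0.219] pointing down, gripper open.
Joint ranges: [-2.96, 2.96], [-0.89, 2.26], [0.02, 2.5], [-1.34, 4.48], [0, 2.73], [-2.66, 2.66]. Speed limits (rad/s): [2.39, 2.39, 2.79, 3.14, 3.14, 3.14].

### API

Orientations are given as a rotation vector (axis times angle).
In Python, from plant import robot, eyes gives the robot as it stands. The module is installed in compiled form; this text tells all that it offers.
- The arm moves only by the tool apply_moves, never from a script. Its argument "steps" is one flat list of numbers, 7 for each row, row after row: the shift along the tool's x, y, z in units of 30 mm (1.0 is 30 mm), then the turn, a rotation vector about the tool's x, y, z in units of 6 degrees (1.0 is 6 degrees), then the opening in per cent of the stroke, from 0 (shut) to 100 (fully open). In form: [dx, dy, dz, ax, ay, az, fingers, dx, dy, dz, ax, ay, az, fingers, ...]. A call has 1 to 12 rows; each row shifts and turns the commanded pose from where the row before left it, along the tool's axes as they then stand; what a row does not reach is not made up. A row lasts 1/12 s, in which the tool goes at most 41.7 mm and 7.16 degrees, less where a joint would pass 70% of its speed; a pose out of reach is approached as far as the arm can. A call is refused whole if a number of a shift passes 1 or a number of a turn 1, either way. A call with a gripper value outside its range is refused whole. The fingers move at their own pace and stop on an object; "grip_force" is the grip in N (left out, the last holds). Time passes only in rows, so rows that do not move let the fingers close. It gives the time, the measured TCP pose, the force, the opening and the grip force at its end, in the units of the state.
- robot.read_state(): the state, without advancing time (a new reading comes with each control period).
- eyes.read_camera(name): name is "scene" or "side" or "wrist"; returns the picture (400x640x3 uint8, red, green, blue); there is no depth.
- eyes.calibration(name): a dict with "K" (3x3 intrinsics, pixels), "k1" (the pictures are not rectified: a ray, as slopes to the right and down, at radius r is drawn at 1 + k1 r^2 times it, then the intrinsics apply), "R" (3x3) and "t" (3): a world point X has camera coordinates R X + t. Camera axes: x right, y down, z forward; pixel columns grow to the right and rows downward; lengths in m; the calibration is good to about 2 mm. A picture is of the moment at which its call begins: read the wrist's pose just before it. calibration takes no time and is no camera call; for the wrist camera it gives the pose at the moment of the call.
- robot.close_job(): hands the job in; it is judged then, once.
Trained networks look in the newest picture that a camera, given by its name, has taken for a name from the list of things; names that differ only in an ending like _2 or _b are one class to them, and where a whole thing is asked for, a point or a joint stands for the part that bears it (a point fixed in the world has none). Each returns a list of dicts, best first, with "conf" (0 to 1); they miss things now and then, are a little off and sometimes report something else, mostly with a low value. They report only what shows in the picture. A call takes as long as a camera call.
- eyes.search_frame(camera, thing): "rect" ([left, top, width, height] in pixels, round what is visible of it).
- eyes.place_of(camera, thing): "xy" ([column, row] in pixels: a listed point, or the origin of a listed thing).
The state is a dict: "t": time; "q": joint angles; "dq": joint speeds; "joint_torque": joint torques, N m; "tool_pos": TCP position; "orientation": TCP orientation; "force": force on the tool from outside, world axes, zero at the start; "wrist_torque": the same for the moment, N m; "opening": finger opening in m; "gripper_force": force on a finger pad.
Only numpy, scipy, OpenCV 4.12 (cv2) and the standard library are available. Lean on these libraries where they do the work, as an engineer would, in place of code of your own. Each camera call takes 0.05 s, during which the arm holds its last target. There are 200 camera calls.

### The job

The egg-counting paddle lies flat on the light table, where a wet glove cannot get under it. With the fingertips, push it gently across the light table until its whole handle sticks out over the edge nearest the black mixing pan, square to that edge, the shoulders of the blade flush with the edge and the blade still lying on the light table. Do not grip or lift the paddle, leave everything else where it stands, and move the hand clear.

Things in the scene. Friction and masses are not known exactly. Their poses are not given: they have to be found in the camera images.
- paddle: Flat grey PVC egg-counting paddle, 8 mm thick, about 0.2 kg, loose, dimpled face up. Blade 120 mm wide (its x), 150 mm long (its y); handle 30 mm wide, 80 mm long, round-ended, on the middle of one short side. Origin: centre of the blade's underside; plain short side at y = -75 mm, shoulders at +75 mm, handle tip at +155 mm; z up. Starts wholly on the light table, up to about 20 degrees askew.
- shoulder (a point): Point on the underside of the paddle in the middle of the line of its shoulders, where the handle meets the blade (paddle y = +75 mm). Axes as the paddle's.
- lighttable: Light table: a fixed aluminium box with a flat, rimless white top, 340 mm (its x) by 460 mm (its y), 62 mm high, at a varying place and yaw (up to about 16 degrees). Origin: centre of its underside, z up; the front with the rocker switch faces its -x, its +y side is the one nearest the black mixing pan (the robot's left).
- table_edge (a point): Middle of the light table's top edge on the side nearest the black pan (light table x = 0, y = +230 mm, z = 62 mm). Axes as the light table's: y points straight out over the edge.
- dish: Bystander: round glass sample dish with a few orange eggs, 58 mm across, 16 mm high, standing on the light table to one side of the paddle's way. Origin: centre of its underside.
- tally: Bystander: steel tally counter, 44 x 50 mm and 48 mm high, standing on the light table on the other side of the paddle's way. Origin: centre of its underside.
- beaker_large: Bystander: glass beaker, 89 mm across, 115 mm high, standing on the bench beside the light table. Origin: centre of its underside.
- beaker_small: Bystander: glass beaker, 72 mm across, 90 mm high, standing on the bench beside the light table. Origin: centre of its underside.
- meter: Bystander: red and black hand-held water meter standing upright, 36 x 58 mm, 152 mm high, standing on the bench beside the light table. Origin: centre of its underside.
- forceps: Bystander: steel forceps, about 160 mm long and 7 mm high, lying on the bench to the robot's right. Origin: middle of its underside.

How it is judged:
At the end, for the whole second after the job is handed in: The paddle rests flat on the light table with its handle pointing out over the edge nearest the pan: the middle of its shoulders within 8 mm of the edge line, within 110 mm of the edge's middle, the paddle square to the edge within 0.10 rad, at rest and let go (y of shoulder in the frame of table_edge between -0.008 and 0.008 m and x of shoulder in the frame of table_edge between -0.11 and 0.11 m and z of shoulder in the frame of table_edge between -0.003 and 0.004 m and angle between the y axis of paddle and the y axis of lighttable, either way round below 0.1 rad and y of paddle in the frame of table_edge below -0.05 m and angle between paddle's own z axis and vertical below 0.04 rad and linear speed of paddle below 0.01 m/s); the robot touches nothing.
It fails at once if the paddle is lifted (more than 10 mm off the light table) or tipped up (more than 0.15 rad) (z of paddle in the frame of table_edge above 0.01 m or angle between paddle's own z axis and vertical above 0.15 rad).
It fails at once if the paddle is gripped or pressed hard (more than 30 N between fingers and paddle) (contact force between the fingers and paddle above 30 N).
It fails at once if the dish or the tally counter on the light table is moved by more than 12 mm (distance of any of dish, tally from where it was at the start of the episode above 0.012 m).
It fails at once if anything else on the bench is moved by more than 20 mm (distance of any of beaker_large, beaker_small, meter, forceps from where it was at the start of the episode above 0.02 m).
It also fails if it takes over 38 s, if anything falls off the work surface, if the arm or the gripper's body presses on something with over 40 N, if the wrist force passes 120 N, or if a joint passes its speed limit or range.

## Working session

There is one attempt and no reset: what is moved stays moved. The work goes in short steps, Python scripts to look and compute and a tool call to move; the robot and the scene stay as the last step left them, time stands still between calls to the robot, and variables do not carry over. Pictures are saved under pics/ and viewed, at most 10 in all, crops included, and the job is handed in when it is done.

Besides the shell and the picture viewer there is one more tool, called after ">>>" as a command line: name --argument value ..., lists and objects as JSON in quotes. apply_moves: Moves the arm, as the interface text tells. Its arguments: {"type":"object","properties":{"steps":{"type":"array"},"grip_force":{"type":"number"}},"required":["steps"]}

```bash
ls; mkdir -p pics
cat > h.py <<'E'
import numpy as np, cv2
from plant import robot, eyes
from scipy.spatial.transform import Rotation as Rn
def ray(cam,px):
    c=eyes.calibration(cam);K=np.array(c["K"]);R=np.array(c["R"]);t=np.array(c["t"])
    d=(np.array(px,float)-K[[0,1],[2,2]])/K[[0,1],[0,1]]
    u=d.copy()
    for _ in range(20): u=d/(1+c["k1"]*(u@u))
    return -R.T@t, R.T@np.r_[u,1]
def atz(cam,px,z):
    o,d=ray(cam,px); return o+d*(z-o[2])/d[2]
def proj(cam,X):
    c=eyes.calibration(cam);K=np.array(c["K"]);p=np.array(c["R"])@X+np.array(c["t"])
    u=p[:2]/p[2];u=u*(1+c["k1"]*(u@u));return u*K[[0,1],[0,1]]+K[[0,1],[2,2]]
def snap(cam,name):
    im=eyes.read_camera(cam);cv2.imwrite(f"pics/{name}.png",im[:,:,::-1]);return im
E
python3 - <<'E'
from h import *
s=robot.read_state();print(s["t"],s["tool_pos"],s["orientation"],s["opening"],robot.grip_point_offset)
for c in("scene","side","wrist"):
    snap(c,c+"0")
    k=eyes.calibration(c);print(c,(-np.array(k["R"]).T@np.array(k["t"])).round(3),np.array(k["R"])[2].round(2))
    for th,z in(("paddle",.062),("shoulder",.062),("table_edge",.062),("lighttable",0),("dish",.062),("tally",.062)):
        for r in eyes.place_of(c,th)[:1]: print(th,r["conf"],np.round(r["xy"]),atz(c,r["xy"],z).round(3))
E
```

```text
pics
0.0 [5.99431302e-01 6.84532406e-05 2.17600856e-01] [-2.22047263e+00 -2.22046631e+00  1.84854683e-03] 0.09312339737850271 0.0188
scene [ 1.006 -0.589  1.104] [-0.35  0.44 -0.83]
paddle 0.83 [307. 210.] [ 0.558 -0.099  0.062]
shoulder 0.82 [312. 186.] [ 0.514 -0.027  0.062]
table_edge 0.98 [344. 155.] [0.516 0.125 0.062]
lighttable 0.65 [306. 219.] [ 0.55  -0.096  0.   ]
dish 0.15 [192. 286.] [ 0.482 -0.455  0.062]
tally 0.65 [373. 189.] [0.658 0.077 0.062]
side [ 0.026 -1.16   0.757] [ 0.38  0.79 -0.48]
paddle 0.62 [314. 222.] [ 0.53  -0.108  0.062]
shoulder 0.71 [300. 210.] [ 0.518 -0.037  0.062]
table_edge 0.61 [277. 184.] [0.521 0.14  0.062]
lighttable 0.75 [320. 234.] [ 0.56  -0.083  0.   ]
dish 0.83 [261. 218.] [ 0.405 -0.036  0.062]
tally 0.81 [327. 187.] [0.654 0.064 0.062]
wrist [0.601 0.084 0.384] [-0.   -0.3  -0.96]
paddle 0.8 [270. 278.] [ 0.545 -0.105  0.062]
shoulder 0.69 [240. 217.] [ 0.517 -0.034  0.062]
table_edge 0.79 [223.  39.] [0.514 0.132 0.062]
dish 0.61 [138. 234.] [ 0.409 -0.053  0.062]
tally 0.86 [383. 106.] [0.658 0.076 0.062]
```

```bash
python3 -c "
import cv2,numpy as np
a=cv2.imread('pics/scene0.png');b=cv2.imread('pics/wrist0.png')
cv2.imwrite('pics/scene0c.png',cv2.resize(a[90:330,160:480],(800,600),interpolation=cv2.INTER_CUBIC))"
```

```text
(no output)
```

View pics/wrist0.png

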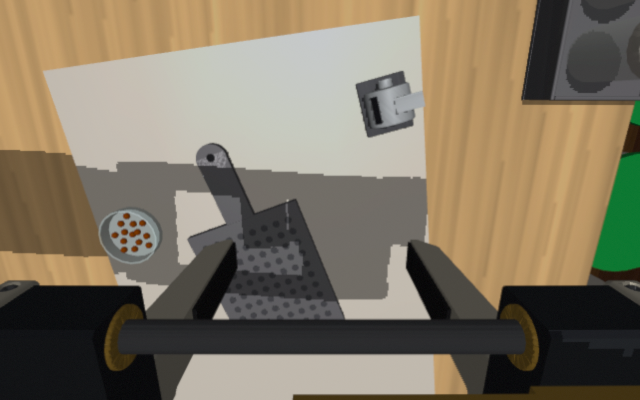

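View pics/scene0.png

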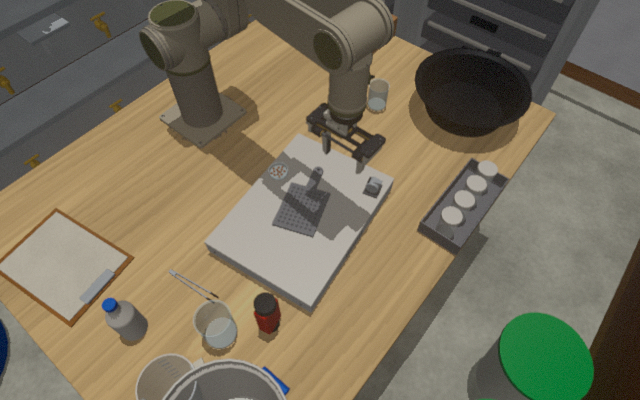

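The wrist view shows the far edge corners at about (45,71) and (419,16), the shoulders at (189,238) and (295,200), and the handle tip at (207,145). The dish is at (130,235) and the tally at (388,105).

Run:
```python
from h import *
P=lambda px,z:atz("wrist",px,z)[:2]
a,b=P((45,71),.062),P((419,16),.062);print("corners",a,b,np.linalg.norm(b-a),"yaw",np.degrees(np.arctan2(*(b-a)[::-1])),"mid",(a+b)/2)
l,r,tip=P((189,238),.07),P((295,200),.07),P((207,145),.07)
print("shoulders",l,r,np.linalg.norm(r-l),"yaw",np.degrees(np.arctan2(*(r-l)[::-1])),"mid",(l+r)/2,"tip",tip,np.linalg.norm(tip-(l+r)/2))
th=np.arctan2(*(b-a)[::-1]);ex=np.array([np.cos(th),np.sin(th)]);ey=np.array([-ex[1],ex[0]])
m=(a+b)/2
for n,p in dict(sh=(l+r)/2,tip=tip,dish=np.array([.407,-.045]),tally=np.array([.656,.07]),l=l,r=r,c=np.array([.545,-.104])).items(): print(n,(p-m)@ex,(p-m)@ey)
```

```text
corners [0.35067969 0.10603461] [0.68481869 0.15016309] 0.337040343615984 yaw 7.523301215564759 mid [0.51774919 0.12809885]
shoulders [ 0.46579789 -0.05412035] [ 0.57482424 -0.01349916] 0.11634786663317351 yaw 20.434460437129317 mid [ 0.52031107 -0.03380976] tip [0.49368802 0.04032217] 0.07876756558456527
sh -0.018658772290599458 -0.16085027358469936
tip -0.035346594492762395 -0.0838707569697726
dish -0.13245955653442595 -0.157108439523208
tally 0.12945385521066521 -0.07569981130699016
l -0.07536193444475366 -0.17384865499325858
r 0.03804438986355473 -0.14785189217614014
c -0.0033723361237937843 -0.23366880476957347
```

Run:
```python
from h import *
im=cv2.imread("pics/wrist0.png").astype(int);sat=im.max(2)-im.min(2)
pts=[]
for u in range(70,410,10):
    v0=71+(u-45)*(16-71)/(419-45)
    col=sat[int(v0)-14:int(v0)+15,u]; g=np.diff(col); k=g.argmin(); pts.append((u,int(v0)-14+k+.5))
W=np.array([atz("wrist",p,.062)[:2] for p in pts])
vx,vy,x0,y0=cv2.fitLine(W.astype(np.float32),cv2.DIST_HUBER,0,.01,.01).ravel()
print("yaw",np.degrees(np.arctan(vy/vx)),"y at x=.5177",y0+vy/vx*(.5177-x0)); 
n=np.array([-vy,vx]);r=(W-[x0,y0])@n;print(r.std(),abs(r).max())
```

```text
yaw 7.549225 y at x=.5177 0.12889783
0.0002214408899919283 0.0003763002836433821
```

>>> apply_moves --steps '[-0.91,-0.13,0,0,0,0,50,-0.91,-0.13,0,0,0,0,50,-0.91,-0.13,0,0,0,0,50,-0.91,-0.13,0,0,0,0,50,-0.91,-0.13,0,0,0,0,50,-0.91,-0.13,0,0,0,0,50,-0.91,-0.13,0,0,0,0,50,-0.91,-0.13,0,0,0,0,50,0,0,0,0,0,-0.64,50,0,0,0,0,0,-0.64,50,0,0,0,0,0,0,50,0,0,0,0,0,0,50]'

```text
t: 2.05
tool_pos: [0.5688, -0.2184, 0.2186]
orientation: [-2.07, -2.363, -0.0]
force: [0.4, 0.1, 0.7]
opening: 0.0465
gripper_force: 0.0
```

Run:
```python
from h import *
snap("wrist","wrist1");s=robot.read_state();print(s["tool_pos"],Rn.from_rotvec(s["orientation"]).as_matrix().round(3).tolist())
c=np.array([.518,.1289]);th=np.radians(7.55);ex=np.array([np.cos(th),np.sin(th)]);ey=np.array([-ex[1],ex[0]])
for n in("paddle","shoulder","table_edge"):
    for r in eyes.place_of("wrist",n)[:1]: w=atz("wrist",r["xy"],.062);print(n,r,w,(w[:2]-c)@ex,(w[:2]-c)@ey)
```

```text
[ 0.5688526  -0.21819905  0.21862764] [[-0.132, 0.991, 0.0], [0.991, 0.132, 0.0], [0.0, 0.0, -1.0]]
paddle {'xy': [312.2, 58.2], 'conf': 0.8} [ 0.54619945 -0.1038239   0.062     ] -0.0026229268379904455 -0.23441148457811728
```

View pics/wrist1.png

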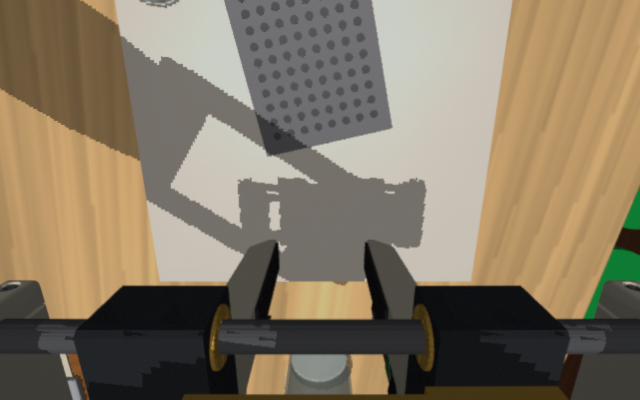

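Wrist view: the blade's rear corners are at (268,155) and (391,127), as computed, and the ground behind them is free. I'll go down.

>>> apply_moves --steps '[0,0,0.9,0,0,0,50,0,0,0.9,0,0,0,50,0,0,0.9,0,0,0,50,0,0,0.9,0,0,0,50,0,0,0.8,0,0,0,50,0,0,0.3,0,0,0,50,0,0,0.2,0,0,0,50,0,0,0.1,0,0,0,50,0,0,0,0,0,0,50]'

```text
t: 3.0
tool_pos: [0.5694, -0.2185, 0.0694]
orientation: [2.067, 2.364, 0.0]
force: [-0.2, -0.0, 0.4]
opening: 0.0466
gripper_force: 0.0
```

>>> apply_moves --steps '[0,0,0.13,0,0,0,50,0,0,0,0,0,0,50,0.15,0,0,0,0,0,50,0.15,0,0,0,0,0,50,0.15,0,0,0,0,0,50,0.1,0,0,0,0,0,50,0.1,0,0,0,0,0,50,0.1,0,0,0,0,0,50,0.1,0,0,0,0,0,50,0.1,0,0,0,0,0,50,0.1,0,0,0,0,0,50,0.1,0,0,0,0,0,50]'

```text
t: 4.0
tool_pos: [0.5642, -0.1841, 0.0648]
orientation: [2.068, 2.365, -0.0]
force: [-0.0, -0.9, -0.2]
opening: 0.0465
gripper_force: 0.5
```

>>> apply_moves --steps '[0.12,0,0,0,0,0,50,0.12,0,0,0,0,0,50,0.12,0,0,0,0,0,50,0.12,0,0,0,0,0,50,0.12,0,0,0,0,0,50,0.12,0,0,0,0,0,50,0.12,0,0,0,0,0,50,0.12,0,0,0,0,0,50,0.12,0,0,0,0,0,50,0.12,0,0,0,0,0,50,0.12,0,0,0,0,0,50,0.12,0,0,0,0,0,50]'

```text
t: 5.0
tool_pos: [0.5584, -0.141, 0.0647]
orientation: [-2.068, -2.365, 0.0]
force: [0.3, -1.5, -0.6]
opening: 0.0466
gripper_force: 0.6
```

```bash
cat > m.py <<'E'
from h import *
import sys
s=robot.read_state();snap("wrist",sys.argv[1]);[snap(k,sys.argv[1]+k) for k in("scene","side")]
c=np.array([.518,.1289]);th=np.radians(7.55);ex=np.array([np.cos(th),np.sin(th)]);ey=np.array([-ex[1],ex[0]])
T=lambda w:np.r_[(w[:2]-c)@ex,(w[:2]-c)@ey].round(4)
print("tcp",T(s["tool_pos"]),s["tool_pos"],s["force"],s["t"])
for k in("wrist","scene","side"):
  for n in("paddle","shoulder","table_edge"):
    for r in eyes.place_of(k,n)[:1]: print(k,n,r,T(atz(k,r["xy"],.062)))
E
python3 m.py w2
```

```text
tcp [ 0.0045 -0.2729] [ 0.55835128 -0.14101518  0.06473064] [ 0.34503597 -1.45153763 -0.63859564] 5.0
wrist paddle {'xy': [317.0, 84.9], 'conf': 0.56} [ 0.0031 -0.1841]
scene paddle {'xy': [315.5, 198.2], 'conf': 0.85} [ 0.0092 -0.1855]
scene shoulder {'xy': [320.7, 177.3], 'conf': 0.64} [-0.0174 -0.1144]
scene table_edge {'xy': [346.3, 154.5], 'conf': 0.79} [0.0033 0.0009]
side paddle {'xy': [307.2, 212.5], 'conf': 0.68} [-0.0097 -0.1856]
side shoulder {'xy': [292.7, 200.5], 'conf': 0.95} [-0.009  -0.1049]
side table_edge {'xy': [263.2, 220.5], 'conf': 0.25} [-0.1345 -0.1621]
```

View pics/w2.png

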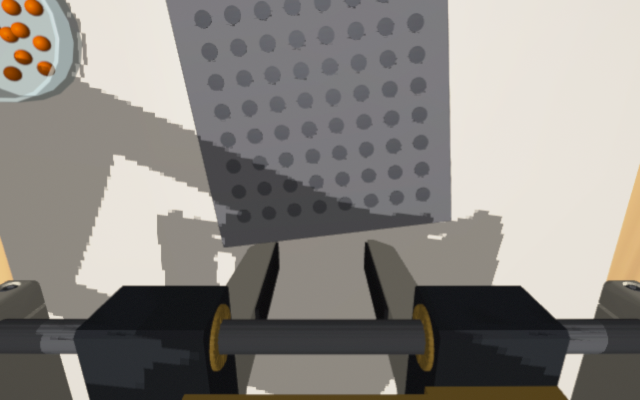

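Wrist view: the rear edge runs from (225,246) to (450,220), so the paddle is about 6° askew and squaring up. The left finger is in contact and the dish is clear. I'll keep pushing.

>>> apply_moves --steps '[0.12,0,0,0,0,0,50,0.12,0,0,0,0,0,50,0.12,0,0,0,0,0,50,0.12,0,0,0,0,0,50,0.12,0,0,0,0,0,50,0.12,0,0,0,0,0,50,0.12,0,0,0,0,0,50,0.12,0,0,0,0,0,50,0.12,0,0,0,0,0,50,0.12,0,0,0,0,0,50,0.12,0,0,0,0,0,50,0.12,0,0,0,0,0,50]'

```text
t: 6.6
tool_pos: [0.5526, -0.0982, 0.0647]
orientation: [-2.068, -2.365, 0.0]
force: [0.5, -0.7, -0.3]
opening: 0.0464
gripper_force: 0.5
```

>>> apply_moves --steps '[0.12,0,0,0,0,0,50,0.12,0,0,0,0,0,50,0.12,0,0,0,0,0,50,0.12,0,0,0,0,0,50,0.12,0,0,0,0,0,50,0.12,0,0,0,0,0,50,0.12,0,0,0,0,0,50,0.12,0,0,0,0,0,50,0.12,0,0,0,0,0,50,0.1,0,0,0,0,0,50,0.06,0,0,0,0,0,50,0,0,0,0,0,0,50]'

```text
t: 7.6
tool_pos: [0.5476, -0.0612, 0.0648]
orientation: [-2.067, -2.366, -0.0]
force: [0.7, -0.8, 0.0]
opening: 0.0464
gripper_force: 0.0
```

```bash
python3 m.py w3
```

```text
tcp [ 0.0044 -0.1923] [ 0.54763976 -0.06119305  0.06475984] [ 0.68714214 -0.76511732  0.01412353] 7.6
wrist paddle {'xy': [339.7, 92.4], 'conf': 0.87} [ 0.0139 -0.1074]
scene paddle {'xy': [332.6, 178.8], 'conf': 0.69} [ 0.0152 -0.1006]
scene shoulder {'xy': [343.7, 163.8], 'conf': 0.71} [ 0.0148 -0.0347]
scene table_edge {'xy': [345.1, 154.1], 'conf': 0.56} [-0.0006  0.0003]
side paddle {'xy': [299.1, 202.1], 'conf': 0.67} [ 0.002  -0.1226]
side shoulder {'xy': [289.2, 189.0], 'conf': 0.95} [ 0.0189 -0.0365]
side table_edge {'xy': [277.2, 186.9], 'conf': 0.85} [-0.0055 -0.0059]
```

View pics/w3.png

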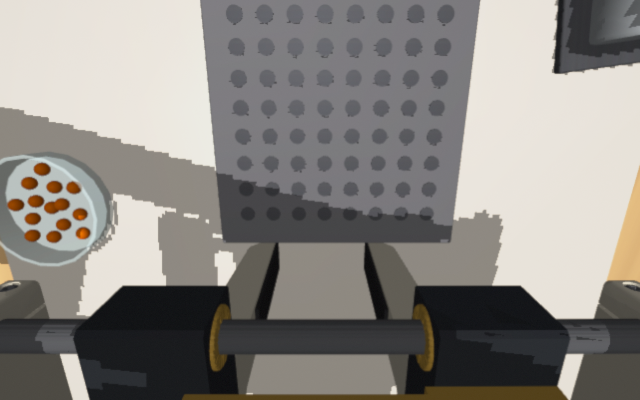

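Wrist view: the paddle is square (rear edge level at row 242) and centred near column 337, with the dish and tally clear. About 35 mm remain. I'll push 30 mm, then back off and look from above.

>>> apply_moves --steps '[0.1,0,0,0,0,0,50,0.1,0,0,0,0,0,50,0.1,0,0,0,0,0,50,0.1,0,0,0,0,0,50,0.1,0,0,0,0,0,50,0.1,0,0,0,0,0,50,0.1,0,0,0,0,0,50,0.1,0,0,0,0,0,50,0.1,0,0,0,0,0,50,0.06,0,0,0,0,0,50,0.04,0,0,0,0,0,50,0,0,0,0,0,0,50]'

```text
t: 9.2
tool_pos: [0.5436, -0.0316, 0.0648]
orientation: [-2.067, -2.365, -0.0]
force: [-0.0, -0.1, -0.8]
opening: 0.0469
gripper_force: 0.0
```

>>> apply_moves --steps '[-0.3,0,0,0,0,0,50,-0.5,0,0,0,0,0,50,0,0,-0.8,0,0,0,50,0,0,-1,0,0,0,50,0,0,-1,0,0,0,50,0.6,0,-1,0,0,0,50,1,0,-1,0,0,0,50,1,0,-0.2,0,0,0,50,1,0,0,0,0,0,50,1,0,0,0,0,0,50,0,0,0,0,0,0,50,0,0,0,0,0,0,50]'

```text
t: 10.2
tool_pos: [0.5284, 0.0812, 0.2142]
orientation: [2.065, 2.368, 0.0]
force: [-0.5, -0.4, 0.2]
opening: 0.0466
gripper_force: 0.0
```

```bash
python3 m.py w4
```

```text
tcp [ 0.0041 -0.0486] [0.52840911 0.08124445 0.21423888] [-0.52886648 -0.37606743  0.17049009] 10.2
wrist paddle {'xy': [326.6, 213.0], 'conf': 0.62} [ 0.0101 -0.079 ]
wrist shoulder {'xy': [326.5, 138.0], 'conf': 0.61} [ 0.0096 -0.0043]
scene paddle {'xy': [338.5, 174.2], 'conf': 0.55} [ 0.0214 -0.0768]
scene shoulder {'xy': [348.0, 158.3], 'conf': 0.74} [ 0.0152 -0.0093]
side paddle {'xy': [293.1, 195.7], 'conf': 0.82} [ 0.0071 -0.0798]
side shoulder {'xy': [282.8, 183.9], 'conf': 0.55} [0.0191 0.0032]
side table_edge {'xy': [279.3, 186.8], 'conf': 0.87} [ 0.0003 -0.0086]
```

View pics/w4.png

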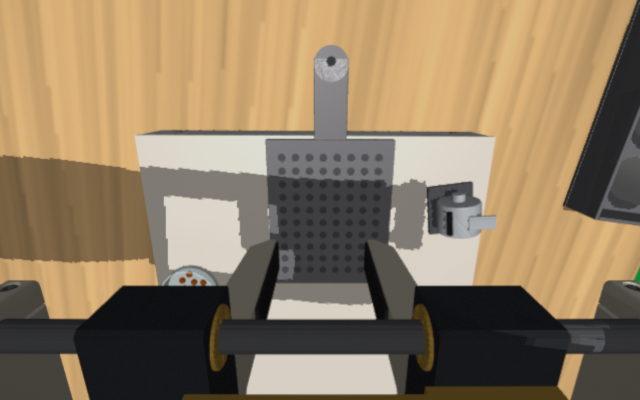

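Wrist view: the shoulders are at row ~140, the top edge at ~135 (with the dark side face above it), and the handle tip at (331,48). A few mm remain. I'll measure it exactly.

Run:
```python
from h import *
g=cv2.imread("pics/w4.png",0).astype(float)
c=np.array([.518,.1289]);th=np.radians(7.55);ex=np.array([np.cos(th),np.sin(th)]);ey=np.array([-ex[1],ex[0]])
T=lambda w:np.r_[(w[:2]-c)@ex,(w[:2]-c)@ey]
for u in(180,220,250,410,430,460): 
    v=122+np.diff(g[122:150,u]).argmax()+.5; print("edge",u,v,T(atz("wrist",(u,v),.062)).round(4))
for u in(272,285,300,308,352,365,380,388):
    v=134+np.diff(g[134:150,u]).argmin()+.5; print("sh",u,v,T(atz("wrist",(u,v),.07)).round(4))
print(g[126:146,290],g[126:146,220])
```

```text
edge 180 134.5 [-0.1279 -0.0003]
edge 220 134.5 [-0.0903 -0.0003]
edge 250 134.5 [-0.0621 -0.0002]
edge 410 135.5 [ 0.0879 -0.0008]
edge 430 135.5 [ 0.1066 -0.0007]
edge 460 136.5 [ 0.1349 -0.0016]
sh 272 138.5 [-0.0405 -0.0029]
sh 285 138.5 [-0.0286 -0.0029]
sh 300 138.5 [-0.0148 -0.0029]
sh 308 138.5 [-0.0075 -0.0029]
sh 352 138.5 [ 0.0328 -0.0028]
sh 365 138.5 [ 0.0447 -0.0027]
sh 380 138.5 [ 0.0585 -0.0027]
sh 388 138.5 [ 0.0658 -0.0027]
[191. 192. 191. 189. 162. 105.  87.  89. 102. 156. 209. 217. 181. 105.
 111. 122. 121. 121. 122. 122.] [170. 170. 170. 160. 128.  91.  86.  86. 107. 170. 215. 219. 219. 219.
 218. 218. 218. 218. 218. 218.]
```

The shoulders are 2–3 mm inside the edge (limit 8 mm), 12 mm off the edge's middle and square to it. The hand is clear, so I'm handing in.

```bash
python3 -c "
from plant import robot
print(robot.close_job())"
```

```text
the job is handed in; nothing more can be done
None
```

The job is handed in, with no verdict shown: before hand-in I measured the paddle's shoulders about 2–3 mm inside the edge nearest the pan (limit 8 mm), square to it and 12 mm from its middle, with the hand clear.

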